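Hold a heel on the nailing post

ROBOT

A 6-joint arm with a two-finger parallel gripper is mounted at the origin on the work surface. World frame = base frame: x ahead of the robot, y to its left, z up, the work surface at z = 0. Lengths are in m, angles in rad, forces in N, time in s.
With the tool pointing down it reaches from about 0.35 to 0.8 m from the base axis. Payload 7.3 kg.
Tool frame: the origin (TCP) lies midway between the tips of the shut fingers; the grasp point (between the pads) lies 19 mm behind it; z points along the fingers, y is the direction in which the jaws open and shut (so a half turn about z gives the same grasp; the last joint's range is limited). The gripper opens to 85 mm and grips with 20 to 120 N. Pads are 22 mm wide; open, the fingers measure 114 mm over their backs; the gripper's body (76 mm by 85 mm) begins 54 mm behind the grasp point. The pads swing forward as they close: fully open they stand 13 mm farther back than shut.
Start: joints at [1.163, 0.342, 1.524, -0, 1.275, -0.146], TCP at [0.136, 0.507, 0.231] pointing down, gripper open.
Joint ranges: [-2.53, 2.53], [-0.77, 2.02], [0.04, 2.7], [-1, 4.14], [0.28, 2.66], [-3.11, 3.11]. Speed limits (rad/s): [2.57, 2.57, 3.14, 3.14, 3.14, 3.14].

INTERFACE

Orientations are given as [roll, pitch, yaw] about the fixed x, y, z axes, in that order (R = Rz(yaw) Ry(pitch) Rx(roll)).
In Python, from rig import telemetry, viewer, env gives the robot as it stands.
- The arm moves only by the shell command python3 -m crank 'ROWS' [FORCE]. ROWS is text: rows parted by semicolons, each of 5 numbers parted by spaces: the closure in counts, from 0 (fully open) to 255 (shut), then the shift along the tool's x, y, z in units of 25 mm (1.0 is 25 mm), then the turn about the tool's z in units of 5 degrees (1.0 is 5 degrees). In form: fingers dx dy dz turn; .... A call has 1 to 20 rows; each row shifts and turns the commanded pose from where the row before left it, along the tool's axes as they then stand; what a row does not reach is not made up. A row lasts 1/10 s, in which the tool goes at most 50 mm and 8.59 degrees, less where a joint would pass 70% of its speed; a pose out of reach is approached as far as the arm can. A call is refused whole if a number of a shift passes 1 or a number of a turn 1, either way. A call with a gripper value outside its range is refused whole. The fingers move at their own pace and stop on an object; FORCE is the grip in N (left out, the last holds). Time passes only in rows, so rows that do not move let the fingers close. It gives the time, the measured TCP pose, the force and the opening at its end, in the units of the state.
- telemetry.observe(): the state, without advancing time (a new reading comes with each control period).
- viewer.camera(name): name is "scene" or "top"; returns (picture, depth): 420x560x3 uint8, red, green, blue; 420x560 float32, m along the optical axis (not along the pixel's ray), 0 where there is no reading.
- viewer.camera_info(name): a dict with "mtx" (3x3 intrinsics, pixels), "cam_to_world" (4x4, takes a point from camera to world coordinates). Camera axes: x right, y down, z forward; pixel columns grow to the right and rows downward; lengths in m; the calibration is good to about 2 mm. A picture is of the moment at which its call begins. camera_info takes no time and is no camera call.
- env.close_job(): hands the job in, once; it reports no verdict.
The state is a dict: "t": time; "q": joint angles; "qd": joint speeds; "joint_efforts": joint torques, N m; "ee_pos": TCP position; "tool_rot": TCP orientation; "ft_force": force on the tool from outside, world axes, zero at the start; "wrist_torque": the same for the moment, N m; "width": opening from 0.0 (shut) to 1.0 (fully open).
Only numpy, scipy, OpenCV 4.12 (cv2) and the standard library are available. Lean on these libraries where they do the work, as an engineer would, in place of code of your own. Each camera call takes 0.05 s, during which the arm holds its last target.

TASK

Take the tan heel from the green tray and set it on the bare heel seat of the upturned shoe on the nailing post, top lift up, flat breast towards the toe and round back snug in the back gauge. Press it gently and squarely down with a steady 10 to 20 newtons so that a colleague can nail it from below, keep that push for a few seconds, and finish with your fingers still holding and pressing it there. Leave the other two heels, the tin and the hammer alone.

Things in the scene. Friction and masses are not known exactly. Their poses are not given: they have to be found in the camera images.
- heel_tan_mid (a point): Centre (half-way up and along) of the loose tan heel: a solid D-shaped block 52 long (x) x 50 wide (y) x 34 mm high, thin dark layers, the top 6 mm its tan top lift. x points to the flat breast at +26 mm, z up; the round back (radius 25) ends at -26 mm; flat parallel sides from x = 0 to +26 mm. 60 to 120 g. Stands lift up, as it must stand on the shoe.
- heel_tan: The tan heel as a solid; its origin is the centre of its underside (17 mm below heel_tan_mid), same axes.
- heel_breast (a point): Middle of the flat front face (breast) of the tan heel, 26 mm from heel_tan_mid along the heel's x.
- seat (a point): Centre of the shoe's bare heel seat, a level pale D-shaped patch facing up, 160 mm above the bench unloaded. x points to the toe, z up. The heel is home with its underside on the patch, its x along the seat's x and its centre over this point (heel_tan_mid 17 mm above it). In front the sole is level to 30 mm, then rises to 34 mm at 150 mm. Nothing stands beside the heel.
- gauge: Back gauge, carried by the post: two rubber cheeks in a V behind the seat that cradle the heel's round back, 3 to 19 mm above the seat, with under 1 mm of play when the heel is home, on a steel bracket that reaches 82 mm behind the seat point and nowhere over 21 mm above the seat. Origin on the bench straight below the seat point, x to the toe.
- shoe: The upturned shoe (cream back, black front, tan sole up), 268 mm long, 95 mm wide at the ball, fixed on the sprung post; its origin is the seat point.
- post (a joint): How far the sprung post, with the shoe and back gauge on it, has sunk straight down, in m: 0 unloaded, stop at 0.012. It starts to sink at about 2 N and then gives 1 mm for every 3 N of downward push (15 N: about 4.3 mm).
- tray: Green sheet-metal tray, 300 x 160 mm, rim 16 mm high, floor 4 mm thick, lying on the bench; origin under its centre, x along its length. The three heels stand in it in a row along x, about 88 mm apart, in any order, each with its breast roughly towards the tray's +x (within about 12 degrees).
- heel_black_mid (a point): Centre of the black heel, same shape and size; to be left alone.
- heel_red_mid (a point): Centre of the dark red heel, same shape and size; to be left alone.
- tin_mid (a point): Middle of a closed tin with a yellow band, 86 mm across, 66 mm high, standing on the bench; to be left alone.
- hammer: Hammer with a pale wooden handle, 240 mm long, lying on the bench on the right of the tray; to be left alone.
There are look-alikes about, which are no part of the job. There is more than one size of the heel_tan; the job needs the smallest.

How it is judged:
By the outcome, as a careful person would: the job done as asked, in the order asked, and still so for the second after the job is handed in, while the arm keeps its last pose, push and grip.
It also fails if it takes over 48 s, if anything falls off the work surface, if the arm or the gripper's body presses on something with over 40 N, if the wrist force passes 120 N, or if a joint passes its speed limit or range.

## Working session

There is one attempt and no reset: what is moved stays moved. The work goes in short steps, Python scripts to look and compute and a shell command to move; the robot and the scene stay as the last step left them, time stands still between calls to the robot, and variables do not carry over. Pictures are saved under pics/ and viewed, and the job is handed in when it is done.

```bash
mkdir -p pics; ls
python3 - <<'E'
from rig import telemetry, viewer, env
import cv2, numpy as np
print(telemetry.observe())
for n in("scene","top"):
    im,d=viewer.camera(n); i=viewer.camera_info(n)
    cv2.imwrite(f"pics/{n}0.png",im[:,:,::-1]); np.savez(f"{n}0.npz",im=im,d=d,K=i["mtx"],T=i["cam_to_world"])
    print(n,np.round(i["mtx"],1).tolist(),np.round(i["cam_to_world"],3).tolist())
E
```

```text
pics
{'t': 0.0, 'q': array([ 1.16299853e+00,  3.42740636e-01,  1.52504163e+00, -9.17527979e-06,
        1.27542119e+00, -1.45993215e-01]), 'qd': array([ 1.70553663e-03,  8.06243526e-05, -1.49454727e-03,  5.70698053e-05,
        9.36559872e-04,  4.03816726e-04]), 'joint_efforts': array([-5.10026366e-04, -4.33671105e+01, -2.46007133e+01, -1.58451380e-04,
        7.92712119e-03,  2.65534528e-08]), 'ee_pos': array([0.13569233, 0.50672732, 0.23060809]), 'tool_rot': array([-3.13999771e+00, -2.25651595e-04,  2.87979057e+00]), 'ft_force': array([ 0.6948434 , -0.11202796,  0.29023071]), 'wrist_torque': array([ 0.03667348,  0.00933764, -0.028538  ]), 'width': 0.9977194027049491}
scene [[403.0, 0.0, 276.6], [0.0, 403.0, 203.6], [0.0, 0.0, 1.0]] [[0.796, 0.462, -0.39, 0.88], [0.605, -0.593, 0.531, -0.576], [0.014, -0.659, -0.752, 0.872], [0.0, 0.0, 0.0, 1.0]]
top [[397.9, 0.0, 275.4], [0.0, 397.9, 216.2], [0.0, 0.0, 1.0]] [[0.007, -0.995, 0.104, 0.346], [-1.0, -0.01, -0.023, -0.043], [0.024, -0.104, -0.994, 1.246], [0.0, 0.0, 0.0, 1.0]]
```

View pics/scene0.png

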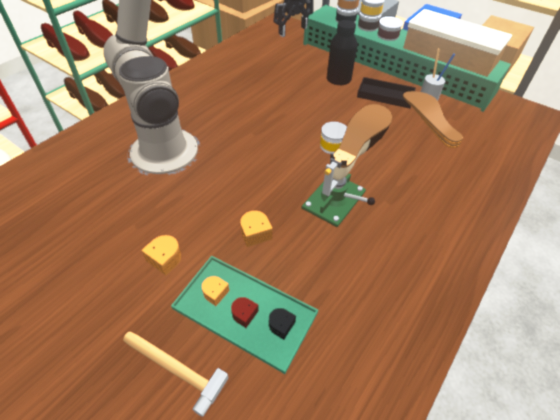

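View pics/top0.png

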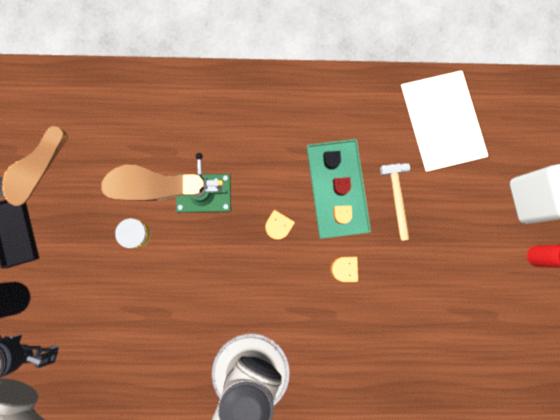

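The scene shows three tan heels: tray (top view px 343,214), bench (278,226) and bench (345,269). The one in the tray looks smallest. I'll confirm this with a crop and measurements.

```bash
cat > h.py <<'E'
import numpy as np, cv2
def load(n):
    f=np.load(n); return f["im"],f["d"],f["K"],f["T"]
def plane(uv,K,T,z):
    uv=np.atleast_2d(uv).astype(float)
    r=(np.c_[uv,np.ones(len(uv))]@np.linalg.inv(K).T)@T[:3,:3].T
    return T[:3,3]+r*((z-T[2,3])/r[:,2])[:,None]
def cloud(d,K,T):
    v,u=np.mgrid[:d.shape[0],:d.shape[1]]
    p=np.c_[u.ravel(),v.ravel(),np.ones(u.size)]@np.linalg.inv(K).T*d.reshape(-1,1)
    return (p@T[:3,:3].T+T[:3,3]).reshape(*d.shape,3)
E
python3 - <<'E'
from h import *
for n in("top","scene"):
    im,d,K,T=load(n+"0.npz"); P=cloud(d,K,T)
    hsv=cv2.cvtColor(im,cv2.COLOR_RGB2HSV)
    m=cv2.inRange(hsv,(14,90,180),(30,255,255))
    k,l,s,c=cv2.connectedComponentsWithStats(m)
    for i in range(1,k):
        if s[i,4]>60:
            pts=P[l==i]; z=np.median(pts[:,2])
            t=pts[abs(pts[:,2]-z)<.004]
            r=cv2.minAreaRect((t[:,:2]*1000).astype(np.float32))
            print(n,np.round(c[i]),s[i,4],"z",z.round(4),np.round(r[0]),np.round(r[1]),round(r[2]))
im=load("top0.npz")[0]; a=cv2.resize(im[190:290,255:365],None,fx=5,fy=5,interpolation=cv2.INTER_CUBIC)
b=cv2.resize(im[150:220,150:245],None,fx=5,fy=5,interpolation=cv2.INTER_CUBIC)
cv2.imwrite("pics/cr1.png",a[:,:,::-1]);cv2.imwrite("pics/cr2.png",b[:,:,::-1])
im=load("scene0.npz")[0];b=cv2.resize(im[100:240,290:400],None,fx=4,fy=4,interpolation=cv2.INTER_CUBIC)
cv2.imwrite("pics/cr3.png",b[:,:,::-1])
E
```

```text
top [ 50. 139.] 348 z 0.0308 [707. 626.] [52. 80.] 64
top [ 21. 180.] 1151 z 0.0624 [571. 692.] [ 95. 135.] 61
top [129. 183.] 1368 z 0.1916 [545. 329.] [ 93. 133.] 0
top [403. 210.] 108 z 0.0225 [ 511. -469.] [212.  20.] 3
top [178. 183.] 123 z 0.1626 [546. 204.] [51. 30.] 1
top [396. 209.] 62 z 0.0109 [ 504. -451.] [169.   2.] 8
top [342. 213.] 175 z 0.0366 [ 480. -279.] [51. 50.] 5
top [278. 225.] 153 z 0.0462 [441. -78.] [71. 74.] 59
top [345. 269.] 139 z 0.0432 [ 313. -280.] [69. 75.] 0
scene [196.   3.] 135 z -0.0839 [-836. 1058.] [134.  61.] 6
scene [249.   9.] 423 z -0.0862 [-650. 1182.] [318. 254.] 89
scene [535.   5.] 80 z 0.1724 [ 700. 1450.] [ 19. 168.] 90
scene [511.  30.] 706 z -0.0376 [ 605. 1645.] [209. 280.] 0
scene [47. 61.] 69 z -0.0582 [-908.  124.] [368.   6.] 0
scene [104.  94.] 72 z -0.302 [-893.  322.] [ 20. 231.] 66
scene [433. 113.] 935 z 0.0557 [579. 688.] [ 83. 146.] 58
scene [364. 128.] 1424 z 0.1874 [547. 325.] [146.  90.] 88
scene [254. 223.] 624 z 0.0476 [442. -79.] [72. 76.] 60
scene [162. 249.] 758 z 0.0479 [ 316. -281.] [74. 74.] 1
scene [214. 287.] 431 z 0.0376 [ 483. -280.] [52. 51.] 1
scene [165. 360.] 1113 z 0.0228 [ 513. -463.] [212.  24.] 8
```

View pics/cr1.png

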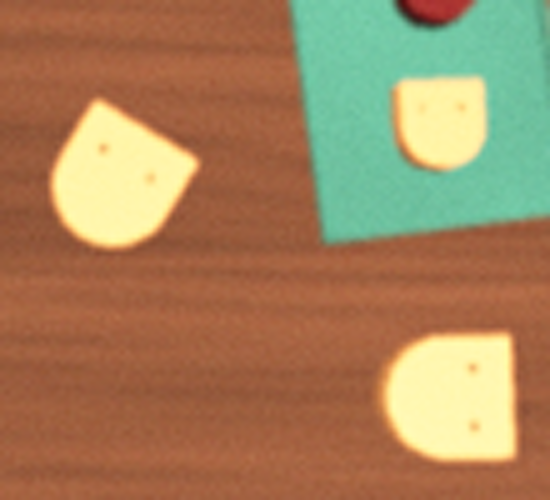

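View pics/cr2.png

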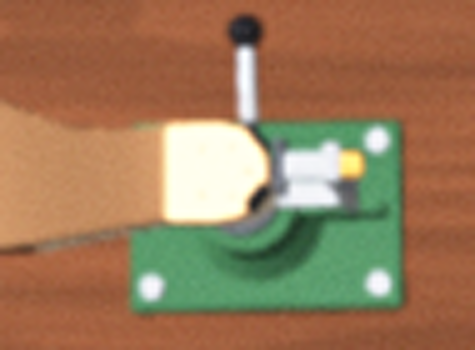

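View pics/cr3.png

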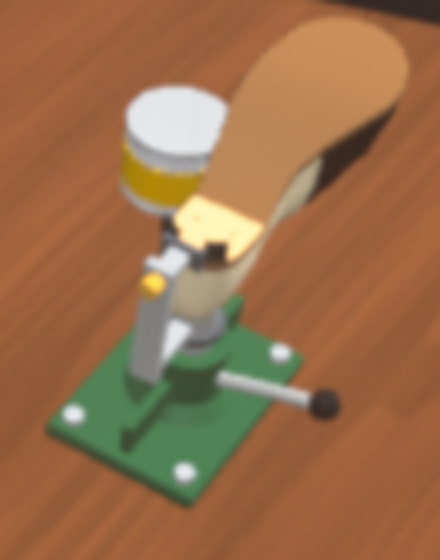

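Crop check: the tray heel (343,214) measures about 51x50 mm and its top is about 37 mm above the bench. The bench ones at (278,226) and (345,269) are about 70x74 mm and taller, so the tray heel is the job's. In the second crop, the pale seat is at top px (~193,184) with the toe to the left (+y). The gauge is behind it, towards -y. Next I'll fit both precisely.

```bash
cat > fit.py <<'E'
from h import *
def mask(im,box,lo,hi,s=8):
    u0,v0,u1,v1=box
    b=cv2.resize(im[v0:v1,u0:u1],None,fx=s,fy=s,interpolation=cv2.INTER_CUBIC)
    m=cv2.inRange(cv2.cvtColor(b,cv2.COLOR_RGB2HSV),lo,hi)
    m=cv2.morphologyEx(m,cv2.MORPH_CLOSE,np.ones((15,15)))
    c=max(cv2.findContours(m,cv2.RETR_EXTERNAL,cv2.CHAIN_APPROX_NONE)[0],key=cv2.contourArea)
    uv=(c[:,0,:]+.5)/s-.5+np.array([u0,v0])
    o=b.copy(); cv2.drawContours(o,[c],-1,(0,0,255),1)
    return uv,o
E
python3 - <<'E'
from fit import *
J=[("top","heel",(328,198,360,232),(10,70,205),(32,200,255),.038),
("scene","heel",(195,270,238,310),(10,70,235),(32,205,255),.038),
("top","seat",(175,165,212,205),(10,20,215),(40,125,255),.160),
("scene","seat",(325,140,365,180),(10,20,225),(40,135,255),.160)]
outs=[]
for n,w,b,lo,hi,z in J:
    im,d,K,T=load(n+"0.npz"); uv,o=mask(im,b,lo,hi); p=plane(uv,K,T,z)[:,:2]*1000
    r=cv2.minAreaRect(p.astype(np.float32)); print(n,w,np.round(r[0],1),np.round(r[1],1),round(r[2],1),"area",round(cv2.contourArea(p.astype(np.float32))),"bb",p.min(0).round(1),p.max(0).round(1))
    h=im[b[1]:b[3],b[0]:b[2]]; hv=cv2.cvtColor(h,cv2.COLOR_RGB2HSV)
    print(hv[::4,::4].tolist()[4][:10])
    outs.append(cv2.resize(o,(380,290)))
cv2.imwrite("pics/fit1.png",np.vstack([np.hstack(outs[:2]),np.hstack(outs[2:])])[:,:,::-1])
# tray
im,d,K,T=load("top0.npz"); m=cv2.inRange(cv2.cvtColor(im,cv2.COLOR_RGB2HSV),(75,80,80),(90,255,220))
c=max(cv2.findContours(m,0,2)[0],key=cv2.contourArea); p=plane(c[:,0],K,T,.012)[:,:2]*1000
print("tray",cv2.minAreaRect(p.astype(np.float32)))
E
```

```text
top heel [ 480.9 -277.3] [55.3 55.4] 1.9 area 2649 bb [ 453.3 -304.7] [ 509.1 -249.2]
[[78, 111, 198], [73, 87, 194], [26, 93, 255], [26, 86, 255], [26, 88, 255], [26, 89, 255], [52, 53, 203], [78, 113, 197]]
scene heel [ 483.1 -280.4] [52.1 50. ] 3.0 area 2264 bb [ 457.1 -305.3] [ 510.  -254.3]
[[76, 111, 182], [76, 111, 182], [23, 148, 253], [23, 152, 254], [23, 152, 254], [23, 151, 254], [23, 151, 253], [23, 152, 254], [16, 160, 188], [76, 114, 186]]
top seat [548.  163.2] [57.  62.6] 2.4 area 2960 bb [519.3 131.8] [576.5 195. ]
[[13, 133, 200], [13, 125, 210], [25, 52, 255], [28, 18, 255], [28, 18, 255], [28, 17, 255], [28, 17, 255], [17, 97, 195], [110, 6, 239], [110, 6, 246]]
scene seat [548.8 165.5] [54.4 46.4] 2.9 area 1993 bb [520.8 142.2] [575.7 188.6]
[[12, 156, 154], [12, 153, 142], [16, 92, 133], [26, 67, 254], [26, 67, 254], [26, 66, 254], [26, 67, 254], [24, 81, 253], [16, 86, 186], [12, 154, 167]]
tray ((567.816650390625, -267.833984375), (296.71636962890625, 157.143798828125), 7.933209419250488)
```

View pics/fit1.png

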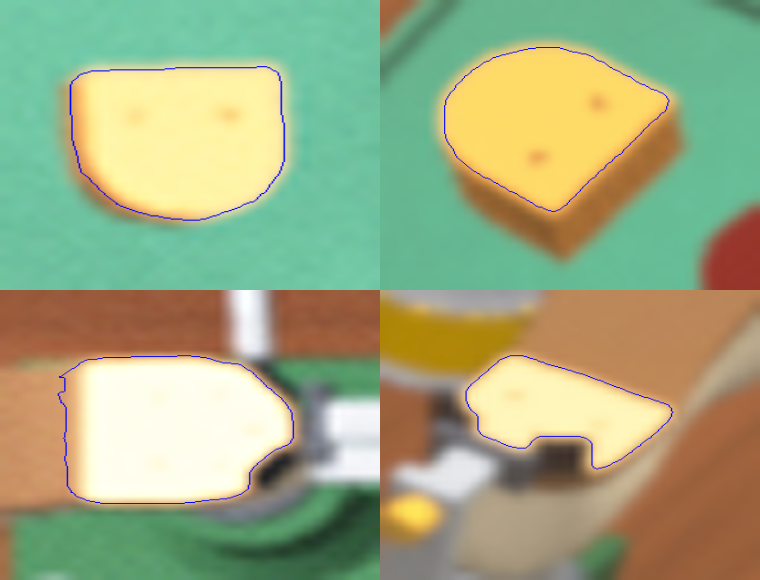

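Run:
```python
from fit import *
J=[("top","heel",(328,198,360,232),(20,70,228),(29,115,255),.038),
("scene","heel",(195,270,238,310),(18,70,222),(32,205,255),.038),
("top","seat",(175,165,212,205),(10,0,228),(40,75,255),.160),
("scene","seat",(325,140,365,180),(10,20,205),(40,112,255),.160)]
outs=[]
for n,w,b,lo,hi,z in J:
    im,d,K,T=load(n+"0.npz"); uv,o=mask(im,b,lo,hi); p=plane(uv,K,T,z)[:,:2]*1000
    r=cv2.minAreaRect(p.astype(np.float32)); print(n,w,np.round(r[0],1),np.round(r[1],1),round(r[2],1))
    # straight edges: rotate by 3deg and fit lines
    a=np.deg2rad(3 if w=="heel" else 3); R=np.array([[np.cos(a),np.sin(a)],[-np.sin(a),np.cos(a)]])
    q=p@R.T; c=q.mean(0)
    def line(sel,name):
        s=q[sel].astype(np.float32)
        if len(s)<8: print(name,"few");return
        vx,vy,x,y=cv2.fitLine(s,cv2.DIST_HUBER,0,.1,.01).ravel()
        ang=np.rad2deg(np.arctan2(vy,vx))+3; m=np.median(s,0)
        print("  ",name,"ang",round(float(ang),1),"rot-mid",m.round(1),"n",len(s),"bb",s.min(0).round(1),s.max(0).round(1))
    lo_,hi_=q.min(0),q.max(0); print("  rot bb",lo_.round(1),hi_.round(1))
    if w=="heel":
        line((q[:,0]>hi_[0]-4)&(abs(q[:,1]-(lo_[1]+hi_[1])/2)<18),"breast")
        for sg in(0,1):
            line((abs(q[:,1]-(lo_,hi_)[sg][1])<4)&(q[:,0]>hi_[0]-23)&(q[:,0]<hi_[0]-4),"side%d"%sg)
    else:
        line((q[:,1]>hi_[1]-5)&(abs(q[:,0]-(lo_[0]+hi_[0])/2)<18),"front")
        for sg in(0,1):
            line((abs(q[:,0]-(lo_,hi_)[sg][0])<4)&(q[:,1]>hi_[1]-23)&(q[:,1]<hi_[1]-4),"side%d"%sg)
    if w=="seat":
        P=cloud(d,K,T); u,v=uv.mean(0).astype(int); print("  z",np.median(P[v-3:v+4,u-3:u+4,2]))
    outs.append(cv2.resize(o,(380,290)))
cv2.imwrite("pics/fit2.png",np.vstack([np.hstack(outs[:2]),np.hstack(outs[2:])])[:,:,::-1])
# shoe axis & gauge from clouds
for n in("top","scene"):
    im,d,K,T=load(n+"0.npz");P=cloud(d,K,T)
    m=(P[...,2]>.157)&(P[...,2]<.215)&(P[...,0]>.45)&(P[...,0]<.65)&(P[...,1]>0)&(P[...,1]<.45)
    q=P[m]*1000
    for y in range(60,420,15):
        s=q[abs(q[:,1]-y)<5]
        if len(s)>5: print(n,y,"x",s[:,0].min().round(),s[:,0].max().round(),"mid",((s[:,0].min()+s[:,0].max())/2).round(1),"z",np.median(s[:,2]).round(1))
```

```text
top heel [ 481.3 -279.1] [54.5 52.3] 3.2
  rot bb [ 438.7 -330. ] [ 493.3 -277.7]
   breast ang 92.0 rot-mid [ 492.6 -303.8] n 93 bb [ 492.2 -321.5] [ 493.3 -286. ]
   side0 ang 1.9 rot-mid [ 479.8 -329.6] n 49 bb [ 470.5 -330. ] [ 489.1 -329.3]
   side1 ang 3.9 rot-mid [ 479.6 -280. ] n 49 bb [ 470.3 -280.2] [ 488.9 -279.7]
scene heel [ 482.7 -280. ] [52.3 50.6] 2.2
  rot bb [ 441.3 -330.2] [ 493.8 -279.8]
   breast ang 92.6 rot-mid [ 493.2 -304.4] n 100 bb [ 492.8 -322.9] [ 493.6 -287.1]
   side0 ang 3.2 rot-mid [ 480.6 -329.9] n 51 bb [ 471.  -330.1] [ 489.7 -329.7]
   side1 ang 3.6 rot-mid [ 480.7 -280.2] n 50 bb [ 471.2 -280.5] [ 489.6 -279.9]
top seat [547.5 160.6] [53.8 54.8] 2.2
  rot bb [528.2 104.3] [582.3 159.3]
   front ang 1.8 rot-mid [555.1 158.9] n 103 bb [537.4 158.6] [573.  159.2]
   side0 ang 92.1 rot-mid [529.1 145.9] n 56 bb [528.8 136.5] [529.6 155.3]
   side1 ang -87.0 rot-mid [582.  145.8] n 56 bb [581.6 136.3] [582.3 155.2]
  z 0.15988298460818506
scene seat [548.7 164.1] [56.3 45.8] 0.5
  rot bb [528.5 112.4] [585.1 158.2]
   front ang 0.8 rot-mid [556.6 157.
[... 1274 characters left out ...]
30.0 574.0 mid 552.4 z 159.7
scene 165 x 522.0 575.0 mid 548.4 z 159.2
scene 180 x 522.0 574.0 mid 547.9 z 158.9
scene 195 x 518.0 573.0 mid 545.6 z 160.8
scene 210 x 516.0 570.0 mid 542.9 z 164.9
scene 225 x 510.0 570.0 mid 540.2 z 170.8
scene 240 x 506.0 571.0 mid 538.9 z 176.0
scene 255 x 503.0 579.0 mid 540.8 z 180.9
scene 270 x 500.0 582.0 mid 540.9 z 185.5
scene 285 x 497.0 587.0 mid 542.1 z 189.3
scene 300 x 498.0 591.0 mid 544.5 z 191.3
scene 315 x 497.0 594.0 mid 545.8 z 192.7
scene 330 x 498.0 593.0 mid 545.8 z 193.0
scene 345 x 500.0 589.0 mid 544.5 z 192.3
scene 360 x 501.0 583.0 mid 542.0 z 190.7
scene 375 x 504.0 575.0 mid 539.8 z 188.5
scene 390 x 512.0 560.0 mid 535.5 z 185.8
```

View pics/fit2.png

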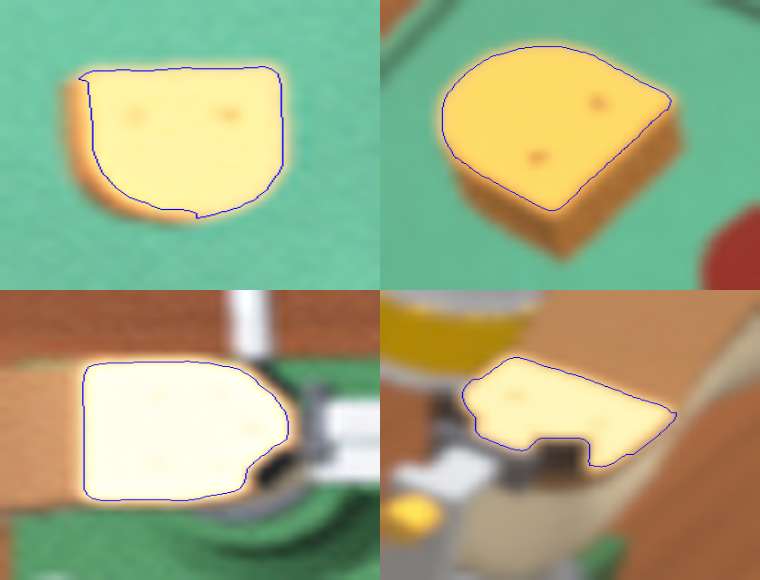

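Measured so far:
- Tray heel: centre (482,-280) mm, yaw about 3°, top at 38 mm.
- Seat: about (548,161) mm, height 160 mm, x axis at about 92°.

I'll move over to the tray first.

```bash
python3 -m crank '0 -0.91 -0.37 0 0; 0 -0.91 -0.37 0 0; 0 -0.91 -0.37 0 0; 0 -0.91 -0.37 0 0; 0 -0.91 -0.37 0 0; 0 -0.91 -0.37 0 0; 0 -0.91 -0.37 0 0; 0 -0.91 -0.37 0 0; 0 -0.91 -0.37 0 0; 0 -0.91 -0.37 0 0; 0 -0.91 -0.37 0 0; 0 -0.91 -0.37 0 0; 0 -0.91 -0.37 0 0; 0 -0.91 -0.37 0 0'
```

```text
t: 1.5
ee_pos: [0.4105, 0.2988, 0.231]
tool_rot: [-3.141, -0.001, 2.88]
ft_force: [0.4, 0.2, -0.2]
width: 0.999
```

```bash
python3 -m crank '0 -0.38 -0.9 0 0; 0 -0.38 -0.9 0 0; 0 -0.38 -0.9 0 0; 0 -0.38 -0.9 0 0; 0 -0.38 -0.9 0 0; 0 -0.38 -0.9 0 0; 0 -0.38 -0.9 0 0; 0 -0.38 -0.9 0 0; 0 -0.38 -0.9 0 0; 0 -0.38 -0.9 0 0; 0 -0.38 -0.9 0 0; 0 -0.38 -0.9 0 0; 0 -0.38 -0.9 0 0; 0 -0.38 -0.9 0 0; 0 -0.38 -0.9 0 0; 0 -0.38 -0.9 0 0; 0 -0.38 -0.9 0 0; 0 -0.38 -0.9 0 0; 0 -0.38 -0.9 0 0; 0 -0.38 -0.9 0 0'
```

```text
t: 3.5
ee_pos: [0.4769, -0.1851, 0.2309]
tool_rot: [3.141, -0.001, 2.88]
ft_force: [1.2, -0.2, -0.1]
width: 1.0
```

```bash
python3 -m crank '0 -0.38 -0.9 0 1; 0 0 0 0.3 1; 0 0 0 0.3 1; 0 0 0 0.3 1; 0 0 0 0.3 1; 0 0 0 0.3 1; 0 0 0 0.3 1; 0 0 0 0.3 1; 0 0 0 0.3 1; 0 0 0 0.3 1; 0 0 0 0.3 1; 0 0 0 0 1; 0 0 0 0 1; 0 0 0 0 1; 0 0 0 0 1; 0 0 0 0 1; 0 0 0 0 1; 0 0 0 0 1; 0 0 0 0 1; 0 0 0 0 1'; python3 -m crank '0 0 0 0 1; 0 0 0 0 1; 0 0 0 0 1; 0 0 0 0 1; 0 0 0 0 1; 0 0 0 0 1; 0 0 0 0 1; 0 0 0 0 1; 0 0 0 0 1; 0 0 0 0 1; 0 0 0 0 1; 0 0 0 0 1; 0 0 0 0 0.4; 0 0 0 0 0'
```

```text
t: 5.5
ee_pos: [0.4802, -0.2083, 0.1559]
tool_rot: [-3.141, -0.0, 1.131]
ft_force: [0.3, 0.2, -0.5]
width: 1.002
t: 6.9
ee_pos: [0.4802, -0.2083, 0.1559]
tool_rot: [-3.141, 0.001, 0.052]
ft_force: [-0.0, 0.5, 0.2]
width: 0.998
```

```bash
python3 -m crank '0 0.07 0.72 0.5 0; 0 0.07 0.72 0.5 0; 0 0.07 0.72 0.5 0; 0 0.07 0.71 0.5 0; 0 0 0 0.5 0; 0 0 0 0.5 0; 0 0 0 0 0; 0 0 0 0 0'
python3 - <<'E'
from rig import telemetry, viewer
import cv2, numpy as np
im,d=viewer.camera("scene"); np.savez("s1.npz",im=im,d=d)
b=cv2.resize(im[180:370,130:330],None,fx=3.5,fy=3.1,interpolation=cv2.INTER_CUBIC); cv2.imwrite("pics/s1.png",b[:,:,::-1])
print(telemetry.observe()["ee_pos"])
E
```

```text
t: 7.7
ee_pos: [0.4911, -0.2789, 0.0812]
tool_rot: [-3.141, 0.001, 0.053]
ft_force: [-1.0, 0.5, 0.5]
width: 0.999
[ 0.49140143 -0.27916352  0.08168578]
```

View pics/s1.png

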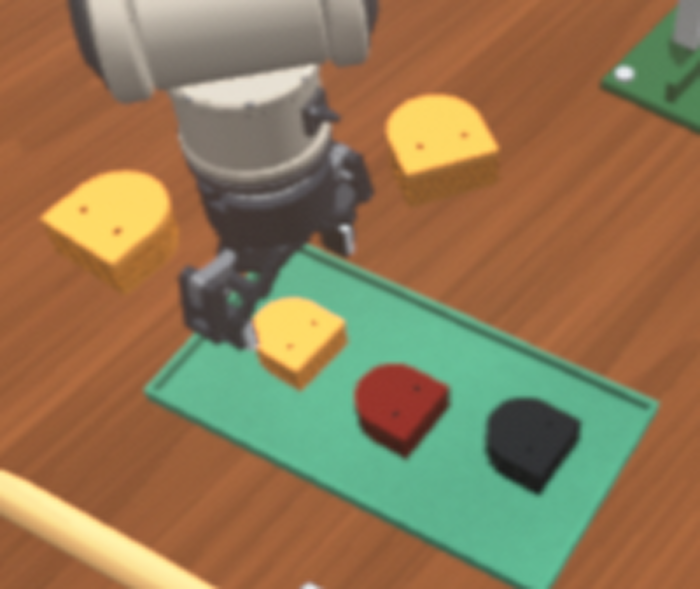

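The view shows the fingers straddling the tan tray heel (crop px 300,335), with the red and black heels well clear. I'll go down and grip.

```bash
python3 -m crank '0 0 0 0.6 0; 0 0 0 0.6 0; 0 0 0 0.6 0; 0 0 0 0.6 0; 0 0 0 0.4 0; 0 0 0 0.2 0; 0 0 0 0 0; 0 0 0 0 0' 60; python3 -m crank '255 0 0 0 0; 255 0 0 0 0; 255 0 0 0 0; 255 0 0 0 0; 255 0 0 0 0; 255 0 0 0 0; 255 0 0 0 0; 255 0 0 0 0; 255 0 0 0 0; 255 0 0 0 0' 60
```

```text
t: 8.55
ee_pos: [0.4916, -0.2799, 0.0069]
tool_rot: [3.141, -0.001, 0.053]
ft_force: [-0.0, -0.6, 0.3]
width: 1.0
t: 9.55
ee_pos: [0.4916, -0.28, 0.0069]
tool_rot: [3.141, -0.001, 0.052]
ft_force: [-0.8, 0.4, 4.9]
width: 0.573
```

```bash
python3 -m crank '255 0 0 -0.2 0; 255 0 0 -0.4 0; 255 0 0 -0.8 0; 255 0 0 -1 0; 255 0 0 -1 0; 255 0 0 -1 0; 255 0 0 -1 0; 255 0 0 -1 0; 255 0 0 -1 0; 255 0 0 -1 0; 255 0 0 -0.6 0; 255 0 0 0 0; 255 0 0 0 0' 80
python3 - <<'E'
from rig import telemetry, viewer
import cv2, numpy as np
im,d=viewer.camera("scene"); i=viewer.camera_info("scene"); np.savez("s2.npz",im=im,d=d,K=i["mtx"],T=i["cam_to_world"])
b=cv2.resize(im[120:370,130:330],None,fx=3,fy=2.4,interpolation=cv2.INTER_CUBIC); cv2.imwrite("pics/s2.png",b[:,:,::-1])
print(telemetry.observe())
E
```

```text
t: 10.85
ee_pos: [0.4908, -0.2795, 0.231]
tool_rot: [-3.141, 0.0, 0.052]
ft_force: [-0.5, 0.4, -1.2]
width: 0.575
{'t': 10.9, 'q': array([-6.53351485e-01,  4.16537714e-01,  1.41269296e+00,  9.23840201e-05,
        1.31416242e+00,  8.65102400e-01]), 'qd': array([-4.58024053e-06,  1.24340946e-02,  6.86085350e-03, -3.53970430e-04,
       -2.17458940e-04, -9.61689258e-04]), 'joint_efforts': array([ 2.78456742e-02, -4.90871394e+01, -2.58933771e+01, -1.39268661e-03,
        6.31583607e-03, -4.09137283e-05]), 'ee_pos': array([ 0.49061128, -0.27931526,  0.2303489 ]), 'tool_rot': array([-3.14035697e+00,  1.31250010e-03,  5.23197229e-02]), 'ft_force': array([ 0.11454203,  0.37175686, -0.27369477]), 'wrist_torque': array([ 0.0034885 , -0.01700001, -0.01060472]), 'width': 0.5777023114801219}
```

View pics/s2.png

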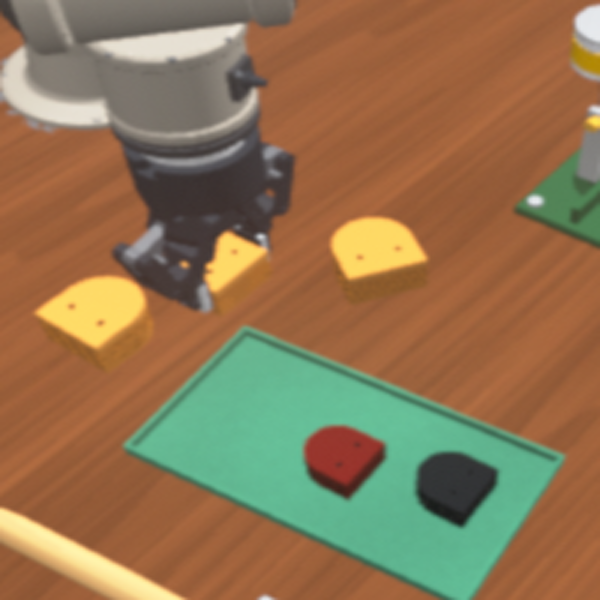

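```bash
python3 -m crank '255 0.16 -0.5 0 0; 255 0.16 -0.93 0 0; 255 0.16 -0.93 0 0; 255 0.16 -0.93 0 0; 255 0.16 -0.93 0 0; 255 0.16 -0.93 0 0; 255 0.16 -0.93 0 0; 255 0.16 -0.93 0 0; 255 0.16 -0.93 0 0; 255 0.16 -0.93 0 0; 255 0.16 -0.93 0 0; 255 0.16 -0.93 0 0; 255 0.16 -0.93 0 0; 255 0.16 -0.93 0 0; 255 0.16 -0.93 0 0; 255 0.16 -0.93 0 0; 255 0.16 -0.93 0 0; 255 0.16 -0.93 0 0; 255 0.16 -0.93 0 0; 255 0.19 -0.92 0 0'; python3 -m crank '255 0 0 0 -0.8; 255 0 0 0 -1; 255 0 0 0 -1; 255 0 0 0 -1; 255 0 0 0 -1; 255 0 0 0 -1; 255 0 0 0 -1; 255 0 0 0 -1; 255 0 0 0 -1; 255 0 0 0 -1; 255 0 0 0 -1; 255 0 0 0 -1; 255 0 0 0 -1; 255 0 0 0 -1; 255 0 0 0 -1; 255 0 0 0 -1; 255 0 0 0 -1; 255 0 0 0 -1; 255 0 0 0 0; 255 0 0 0 0'
python3 - <<'E'
from rig import telemetry, viewer
import cv2, numpy as np
for n in("scene","top"):
    im,d=viewer.camera(n); i=viewer.camera_info(n); np.savez(n+"3.npz",im=im,d=d,K=i["mtx"],T=i["cam_to_world"])
    r=(80,220,270,430) if n=="scene" else (120,250,120,280)
    b=cv2.resize(im[r[0]:r[1],r[2]:r[3]],(640,560),interpolation=cv2.INTER_CUBIC); cv2.imwrite(f"pics/{n}3.png",b[:,:,::-1])
o=telemetry.observe();print(o["ee_pos"],o["tool_rot"],o["ft_force"],o["q"])
E
```

```text
t: 12.9
ee_pos: [0.5471, 0.1797, 0.2302]
tool_rot: [-3.142, 0.002, 0.053]
ft_force: [0.7, -0.0, -0.4]
width: 0.572
t: 14.9
ee_pos: [0.5474, 0.1784, 0.2306]
tool_rot: [-3.14, -0.0, 1.604]
ft_force: [-0.4, 1.0, -0.9]
width: 0.575
[0.5477206  0.17819107 0.23096846] [-3.14095790e+00 -5.64208912e-05  1.60427991e+00] [ 0.42587101 -0.37423509 -0.09217842] [1.81413999e-01 4.36643648e-01 1.37901881e+00 1.53929884e-04
 1.32654969e+00 1.47893130e-01]
```

View pics/scene3.png

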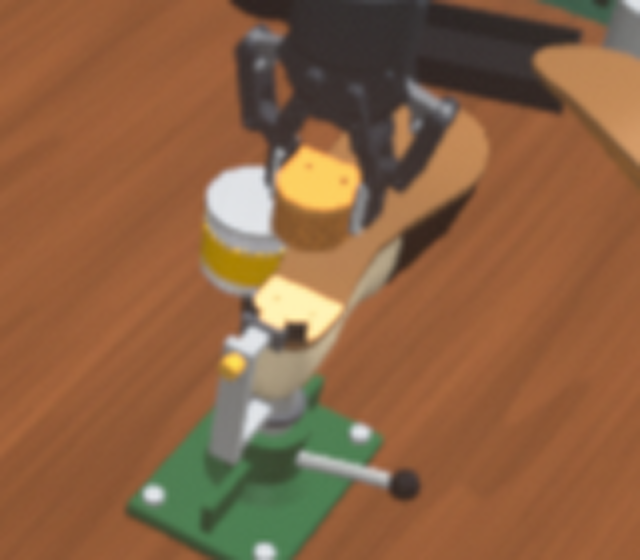

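View pics/top3.png

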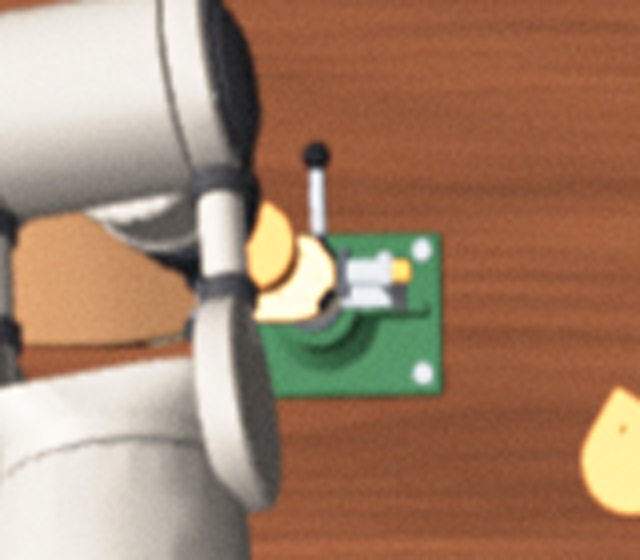

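The scene view shows the heel held level above the seat (crop px 318,195), lift up and round back towards the gauge. Next I'll check where the back and sides of the held heel are.

Run:
```python
from fit import *
im,d,K,T=load("scene3.npz"); uv,o=mask(im,(334,112,366,142),(14,70,225),(32,220,255))
P=cloud(d,K,T); u,v=uv.mean(0).astype(int); print("z",np.median(P[v-2:v+3,u-2:u+3,2]),u,v)
p=plane(uv,K,T,.262)[:,:2]*1000
print(p.min(0),p.max(0))
b=p[p[:,1]<160]
# circle fit of back arc, radius 25
from scipy.optimize import least_squares
arc=p[(p[:,1]<164)]
r=least_squares(lambda c:np.hypot(arc[:,0]-c[0],arc[:,1]-c[1])-25,[548,168],loss="huber",f_scale=.5); print("arc centre",r.x,"res",np.abs(r.fun).mean(),len(arc))
r=least_squares(lambda c:np.hypot(arc[:,0]-c[0],arc[:,1]-c[1])-c[2],[548,168,25],loss="huber",f_scale=.5);print(r.x)
cv2.imwrite("pics/fit3.png",cv2.resize(o,None,fx=2,fy=2)[:,:,::-1])
# cheeks: dark high pts near seat in initial clouds
for n in("top","scene"):
    im,d,K,T=load(n+"0.npz");P=cloud(d,K,T)*1000
    m=(P[...,2]>168)&(P[...,2]<185)&(P[...,0]>510)&(P[...,0]<590)&(P[...,1]>70)&(P[...,1]<170)
    for q,c in zip(P[m],im[m]):
        if q[1]>118: print(n,q.round(0),c)
```

```text
z 0.260791517038355 349 124
[523.85148312 140.36771502] [573.63091864 194.0255202 ]
arc centre [549.18227311 165.60337993] res 0.2367155374096486 192
[549.20170555 165.10265135  24.59476351]
top [572. 138. 177.] [127 130 132]
top [568. 140. 180.] [151 127 104]
top [569. 138. 176.] [79 78 74]
top [566. 140. 178.] [240 200 149]
top [567. 138. 176.] [123 100  82]
top [566. 135. 178.] [62 83 67]
top [564. 138. 177.] [214 175 131]
top [563. 135. 180.] [96 86 72]
top [563. 132. 181.] [59 91 70]
top [561. 135. 177.] [190 151 117]
top [561. 132. 178.] [87 82 69]
top [561. 130. 176.] [60 92 74]
top [561. 124. 178.] [109 126 124]
top [561. 121. 178.] [ 92 109 106]
top [558. 135. 179.] [255 237 186]
top [558. 132. 176.] [168 135  99]
top [559. 130. 175.] [81 85 71]
top [559. 124. 176.] [110 117 121]
top [558. 121. 179.] [102 107 116]
top [557. 133. 170.] [244 206 150]
top [555. 124. 178.] [115 124 131]
top [555. 121. 179.] [131 136 143]
top [552. 124. 181.] [118 126 135]
top [553. 122. 175.] [164 168 180]
top [553. 119. 175.] [233 235 239]
top [550. 124. 176.] [119 123 130]
top [550. 121. 179.]
[... 3546 characters left out ...]
ne [551. 119. 172.] [207 211 215]
scene [554. 118. 174.] [176 177 181]
scene [555. 122. 172.] [132 131 133]
scene [558. 120. 175.] [109 104 104]
scene [561. 120. 177.] [112 105 101]
scene [563. 121. 178.] [110 104 101]
scene [564. 126. 175.] [91 84 81]
scene [565. 130. 172.] [71 60 54]
scene [566. 132. 171.] [64 53 45]
scene [567. 136. 169.] [65 52 44]
scene [570. 136. 171.] [74 59 48]
scene [572. 138. 170.] [160 128  91]
scene [557. 119. 172.] [137 136 137]
scene [559. 120. 173.] [96 92 90]
scene [561. 120. 174.] [88 82 81]
scene [563. 124. 172.] [89 83 81]
scene [563. 129. 168.] [80 71 67]
scene [570. 131. 171.] [70 56 45]
scene [562. 120. 171.] [84 78 76]
scene [563. 123. 169.] [87 79 75]
```

View pics/fit3.png

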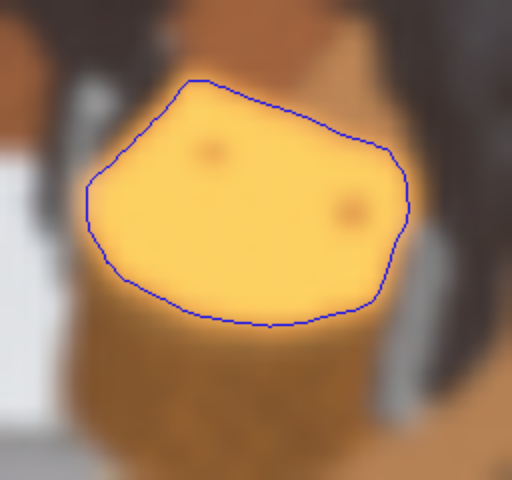

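```bash
python3 -m crank '255 0 0 0.3 0; 255 0 0 0.5 0; 255 0 0 0.5 0; 255 0 0 0.5 0; 255 0 0 0.4 0; 255 0 0 0.2 0; 255 0 0 0.1 0; 255 0 0 0.1 0; 255 0 0 0.05 0; 255 0 0 0 0; 255 0 0 0 0'
python3 - <<'E'
from rig import telemetry, viewer
import cv2, numpy as np
n="scene"
im,d=viewer.camera(n); i=viewer.camera_info(n); np.savez(n+"4.npz",im=im,d=d,K=i["mtx"],T=i["cam_to_world"])
b=cv2.resize(im[110:200,300:400],(640,560),interpolation=cv2.INTER_CUBIC); cv2.imwrite(f"pics/{n}4.png",b[:,:,::-1])
o=telemetry.observe();print(o["ee_pos"],o["ft_force"])
E
```

```text
t: 16.1
ee_pos: [0.5482, 0.1779, 0.1654]
tool_rot: [3.141, -0.0, 1.606]
ft_force: [-0.7, -0.6, -0.4]
width: 0.574
[0.54818849 0.17792933 0.16537758] [-0.38271245  1.0920435  -0.10865268]
```

View pics/scene4.png

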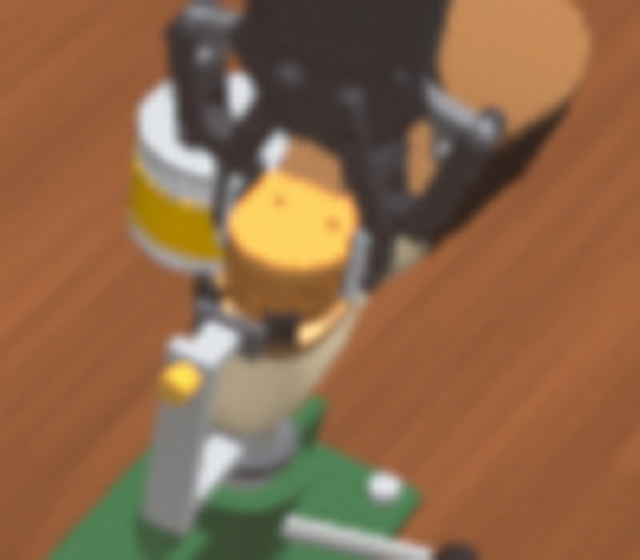

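The heel is just above the seat, in front of the cheeks (crop px 240–300,325), with nothing touching. I'll slide it back until the gauge pushes back.

```bash
python3 -m crank '255 -0.04 0 0.04 0; 255 -0.04 0 0 0; 255 -0.04 0 0 0; 255 -0.04 0 0 0; 255 0 0 0 0; 255 0 0 0 0'; for k in 1; do :; done; python3 -m crank '255 -0.04 0 0 0; 255 0 0 0 0; 255 0 0 0 0'; python3 -m crank '255 -0.04 0 0 0; 255 0 0 0 0; 255 0 0 0 0'
```

```text
t: 16.75
ee_pos: [0.5482, 0.1739, 0.1641]
tool_rot: [3.142, -0.0, 1.606]
ft_force: [0.4, -0.2, -0.8]
width: 0.571
t: 17.05
ee_pos: [0.5482, 0.1729, 0.1641]
tool_rot: [3.142, -0.0, 1.606]
ft_force: [0.6, -0.6, -2.1]
width: 0.573
t: 17.35
ee_pos: [0.5482, 0.1719, 0.1641]
tool_rot: [-3.142, -0.0, 1.606]
ft_force: [0.5, 0.0, -0.9]
width: 0.576
```

```bash
python3 -m crank '255 -0.04 0 0 0; 255 0 0 0 0; 255 0 0 0 0';  python3 -m crank '255 -0.04 0 0 0; 255 0 0 0 0; 255 0 0 0 0'
```

```text
t: 17.65
ee_pos: [0.5483, 0.1709, 0.1641]
tool_rot: [3.142, -0.0, 1.606]
ft_force: [0.2, -0.4, -0.9]
width: 0.572
t: 17.95
ee_pos: [0.5483, 0.17, 0.164]
tool_rot: [-3.142, -0.0, 1.606]
ft_force: [-0.1, 1.2, -1.2]
width: 0.57
```

```bash
python3 -m crank '255 -0.02 0 0 0; 255 0 0 0 0; 255 0 0 0 0';  python3 -m crank '255 -0.02 0 0 0; 255 0 0 0 0; 255 0 0 0 0'
```

```text
t: 18.25
ee_pos: [0.5482, 0.1698, 0.1641]
tool_rot: [-3.142, -0.001, 1.606]
ft_force: [-1.3, 4.0, -0.2]
width: 0.571
t: 18.55
ee_pos: [0.5481, 0.1697, 0.1641]
tool_rot: [-3.141, -0.001, 1.606]
ft_force: [-0.8, 6.5, -0.7]
width: 0.571
```

```bash
python3 -m crank '255 0.015 -0.01 0 0; 255 0 0 0.04 0; 255 0 0 0 0; 255 0 0 0 0';  python3 -m crank '255 0 0 0.04 0; 255 0 0 0 0; 255 0 0 0 0'; python3 -m crank '255 0 0 0.04 0; 255 0 0 0 0; 255 0 0 0 0'
```

```text
t: 18.95
ee_pos: [0.5478, 0.1695, 0.1631]
tool_rot: [-3.141, -0.0, 1.606]
ft_force: [-1.9, 5.3, 0.7]
width: 0.574
t: 19.25
ee_pos: [0.5478, 0.1695, 0.1624]
tool_rot: [-3.141, -0.0, 1.606]
ft_force: [-3.3, 4.0, 3.2]
width: 0.569
t: 19.55
ee_pos: [0.5478, 0.1695, 0.1617]
tool_rot: [3.142, -0.001, 1.606]
ft_force: [-4.1, 4.5, 4.8]
width: 0.574
```

```bash
python3 -m crank '255 0 -0.02 0 0; 255 0 0 0 0; 255 0 0 0 0'
python3 - <<'E'
from rig import telemetry
o=telemetry.observe();print(o["ee_pos"],o["ft_force"],o["wrist_torque"],o["tool_rot"])
E
python3 -m crank '255 0 -0.02 0 0; 255 0 0 0 0; 255 0 0 0 0'
python3 - <<'E'
from rig import telemetry
o=telemetry.observe();print(o["ee_pos"],o["ft_force"],o["wrist_torque"],o["tool_rot"])
E
```

```text
t: 19.85
ee_pos: [0.5478, 0.1695, 0.1618]
tool_rot: [3.14, -0.001, 1.606]
ft_force: [-2.2, 4.0, 4.7]
width: 0.572
[0.54781015 0.16950523 0.16177624] [-2.16499088  4.0291261   4.71268896] [0.77045446 0.42213539 0.00591505] [ 3.14046897e+00 -5.91967595e-04  1.60570464e+00]
t: 20.15
ee_pos: [0.5478, 0.1695, 0.1617]
tool_rot: [3.139, -0.001, 1.606]
ft_force: [-0.2, 5.5, 4.6]
width: 0.57
[0.54780327 0.16949755 0.16170951] [-0.22563105  5.51747487  4.58712688] [0.80983958 0.10753167 0.02203409] [ 3.13942638e+00 -6.43873673e-04  1.60568429e+00]
```

```bash
python3 -m crank '255 0 0 0.04 0; 255 0 0 0.04 0; 255 0 0 0 0; 255 0 0 0 0';  python3 -m crank '255 0 0 0.04 0; 255 0 0 0.04 0; 255 0 0 0 0; 255 0 0 0 0'
```

```text
t: 20.55
ee_pos: [0.5478, 0.1695, 0.1603]
tool_rot: [3.139, -0.001, 1.606]
ft_force: [-1.8, 4.1, 9.8]
width: 0.577
t: 20.95
ee_pos: [0.5478, 0.1695, 0.159]
tool_rot: [3.139, -0.001, 1.606]
ft_force: [-3.0, 5.5, 13.2]
width: 0.572
```

```bash
python3 -m crank '255 0 -0.02 0.02 0; 255 0 0 0 0; 255 0 0 0 0; 255 0 0 0 0'
python3 - <<'E'
from rig import telemetry, viewer
import cv2, numpy as np
for n in("scene","top"):
    im,d=viewer.camera(n); i=viewer.camera_info(n); np.savez(n+"5.npz",im=im,d=d,K=i["mtx"],T=i["cam_to_world"])
    r=(110,200,300,400) if n=="scene" else (140,230,140,240)
    b=cv2.resize(im[r[0]:r[1],r[2]:r[3]],(640,560),interpolation=cv2.INTER_CUBIC); cv2.imwrite(f"pics/{n}5.png",b[:,:,::-1])
o=telemetry.observe();print(o["t"],o["ee_pos"],o["ft_force"],o["wrist_torque"])
from fit import *
im,d,K,T=load("scene5.npz"); uv,o=mask(im,(330,130,365,160),(14,70,225),(32,220,255))
P=cloud(d,K,T)*1000; u,v=uv.mean(0).astype(int); print("top z",np.median(P[v-2:v+3,u-2:u+3,2]),u,v)
h=P[v-3:v+4,u-4:u+5].reshape(-1,3); A=np.c_[h[:,:2]-h[:,:2].mean(0),np.ones(len(h))]; print("tilt deg",np.rad2deg(np.linalg.lstsq(A,h[:,2],rcond=None)[0][:2]))
from scipy.optimize import least_squares
p=plane(uv,K,T,.190)[:,:2]*1000; arc=p[p[:,1]<156]
r=least_squares(lambda c:np.hypot(arc[:,0]-c[0],arc[:,1]-c[1])-25,[548,160],loss="huber",f_scale=.5); print("arc centre",r.x,np.abs(r.fun).mean(),"ext",p.min(0),p.max(0))
E
```

```text
t: 21.35
ee_pos: [0.5478, 0.1695, 0.1588]
tool_rot: [3.137, -0.001, 1.606]
ft_force: [-0.7, 5.8, 14.0]
width: 0.572
21.45 [0.54781436 0.16950019 0.15877369] [-1.66164974  4.62344961 13.52560546] [ 0.65780419  0.58733768 -0.04126961]
top z 188.71824022194616 343 149
tilt deg [ 2.50454222 -0.96443369]
arc centre [549.0582031  156.94648135] 0.34243792854092564 ext [523.691035   131.14200075] [573.67196023 185.33446765]
```

View pics/scene5.png

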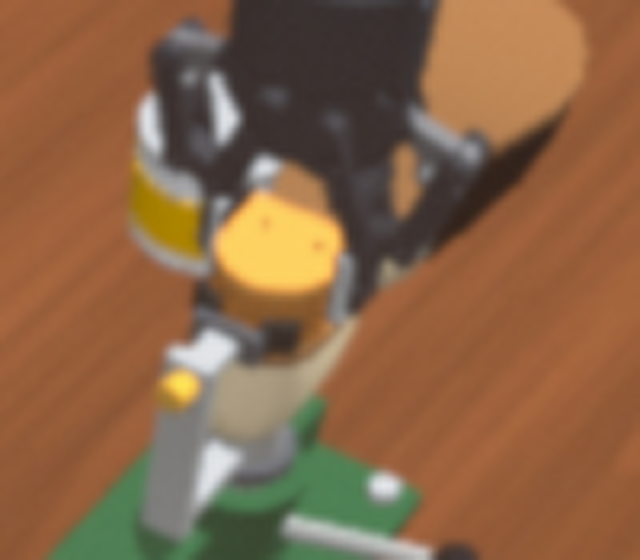

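View pics/top5.png

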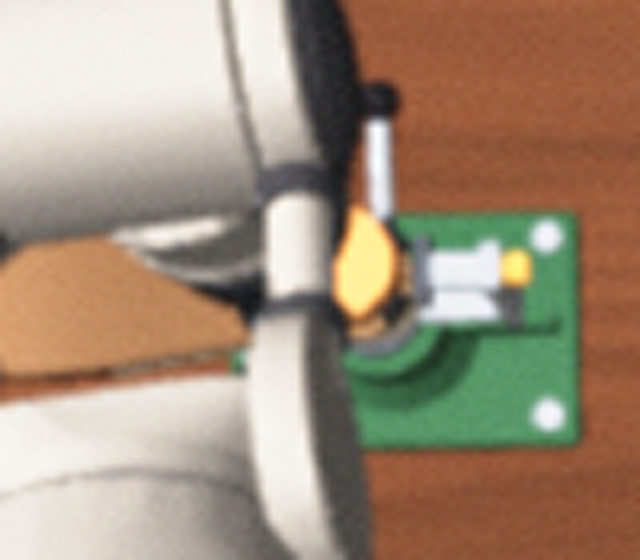

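The heel is seated in the gauge at about 13.5 N. However, the roll has drifted 0.26° and the moment hints at a pressure bias to one side, probably from my sideways nudges. I'll unload, re-centre free of seat friction, and press again.

```bash
cat > ob.py <<'E'
from rig import telemetry
import numpy as np
o=telemetry.observe();print(np.round(o["t"],2),o["ee_pos"].round(5),o["ft_force"].round(2),o["wrist_torque"].round(3),o["tool_rot"].round(4))
E
python3 -m crank '255 0 0 -0.1 0; 255 0 0 -0.1 0; 255 0 0 -0.08 0; 255 0 0 -0.02 0; 255 0 0 0 0; 255 0 0 0 0'>/dev/null; python3 ob.py; python3 -m crank '255 0 0.02 0 0; 255 0 0 0 0; 255 0 0 0 0'>/dev/null; python3 ob.py;  python3 -m crank '255 0 0.02 0 0; 255 0 0 0 0; 255 0 0 0 0'>/dev/null; python3 ob.py
```

```text
22.05 [0.54727 0.16922 0.16367] [ 2.76  3.96 -0.34] [ 0.74  -0.432  0.029] [ 3.1404e+00 -2.0000e-04  1.6056e+00]
22.35 [0.54729 0.16918 0.16365] [ 2.68  4.35 -1.92] [ 0.782 -0.44   0.033] [ 3.1415e+00 -1.0000e-04  1.6056e+00]
22.65 [0.54731 0.16921 0.16369] [ 0.59  3.68 -2.44] [ 0.709 -0.185 -0.043] [-3.1408  0.      1.6057]
```

```bash
python3 -m crank '255 0 0 0.04 0; 255 0 0 0.04 0; 255 0 0 0.04 0; 255 0 0 0.04 0; 255 0 0 0 0; 255 0 0 0 0'>/dev/null; python3 ob.py; python3 -m crank '255 0 0 0.04 0; 255 0 0 0.04 0; 255 0 0 0.04 0; 255 0 0 0 0; 255 0 0 0 0'>/dev/null; python3 ob.py
```

```text
23.25 [0.54739 0.16918 0.16096] [-3.62  3.19  7.71] [ 0.477  0.609 -0.045] [3.1412 0.     1.6058]
23.75 [0.54741 0.1692  0.15894] [-4.88  3.03 13.74] [0.406 1.11  0.024] [ 3.1406 -0.      1.6059]
```

```bash
python3 -m crank '255 0 -0.02 0 0; 255 0 0 0 0; 255 0 0 0 0; 255 0 0 0 0; 255 0 0 0 0; 255 0 0 0 0; 255 0 0 0 0; 255 0 0 0 0; 255 0 0 0 0; 255 0 0 0 0'>/dev/null; python3 ob.py; for i in 1 ; do :; done; python3 -m crank '255 0 0 0 0; 255 0 0 0 0; 255 0 0 0 0; 255 0 0 0 0; 255 0 0 0 0; 255 0 0 0 0; 255 0 0 0 0; 255 0 0 0 0; 255 0 0 0 0; 255 0 0 0 0'>/dev/null; python3 ob.py; python3 -m crank '255 0 0 0 0; 255 0 0 0 0; 255 0 0 0 0; 255 0 0 0 0; 255 0 0 0 0; 255 0 0 0 0; 255 0 0 0 0; 255 0 0 0 0; 255 0 0 0 0; 255 0 0 0 0'>/dev/null; python3 ob.py; python3 -m crank '255 0 0 0 0; 255 0 0 0 0; 255 0 0 0 0; 255 0 0 0 0; 255 0 0 0 0; 255 0 0 0 0; 255 0 0 0 0; 255 0 0 0 0; 255 0 0 0 0; 255 0 0 0 0'>/dev/null; python3 ob.py
python3 - <<'E'
from rig import viewer
import cv2,numpy as np
from fit import *
n="scene"; im,d=viewer.camera(n); i=viewer.camera_info(n); K,T=i["mtx"],i["cam_to_world"]
cv2.imwrite("pics/scene6.png",cv2.resize(im[105:205,290:400],(660,600),interpolation=cv2.INTER_CUBIC)[:,:,::-1])
P=cloud(d,K,T)*1000
m=cv2.inRange(cv2.cvtColor(im,cv2.COLOR_RGB2HSV),(14,70,240),(32,220,255))>0
m&=(abs(P[...,2]-189)<6)&(abs(P[...,0]-548)<24)&(abs(P[...,1]-158)<24)
h=P[m];A=np.c_[h[:,:2]-h[:,:2].mean(0),np.ones(len(h))]; s,res,_,_=np.linalg.lstsq(A,h[:,2],rcond=None);print(len(h),"z",s[2],"tilt",np.rad2deg(s[:2]),"rms",np.sqrt(res/len(h)))
im0,d0,_,_=load("scene0.npz");P0=cloud(d0,K,T)*1000
for a,b in (((355,120),(372,140)),((370,105),(388,125))):  # sole sink check
    print("sole dz",np.median(P[a[1]:b[1],b[0]-6:b[0],2]-P0[a[1]:b[1],b[0]-6:b[0],2]))
E
```

```text
24.75 [0.54739 0.16922 0.15904] [-4.38  3.14 12.85] [0.363 0.93  0.018] [ 3.1395e+00 -1.0000e-04  1.6058e+00]
25.75 [0.5474  0.1692  0.15904] [-3.07  2.96 12.38] [0.34  0.928 0.012] [ 3.1395e+00 -1.0000e-04  1.6058e+00]
26.75 [0.5474  0.1692  0.15905] [-4.37  2.51 12.76] [0.44  0.917 0.014] [ 3.1394e+00 -1.0000e-04  1.6058e+00]
27.75 [0.54741 0.16919 0.15908] [-3.81  2.2  11.95] [ 0.423  0.885 -0.021] [ 3.1394e+00 -1.0000e-04  1.6058e+00]
194 z 189.29165859986108 tilt [ 0.23102658 -0.42757877] rms [1.20558237]
sole dz 71.25464691165311
sole dz -4.831734614374255
```

View pics/scene6.png

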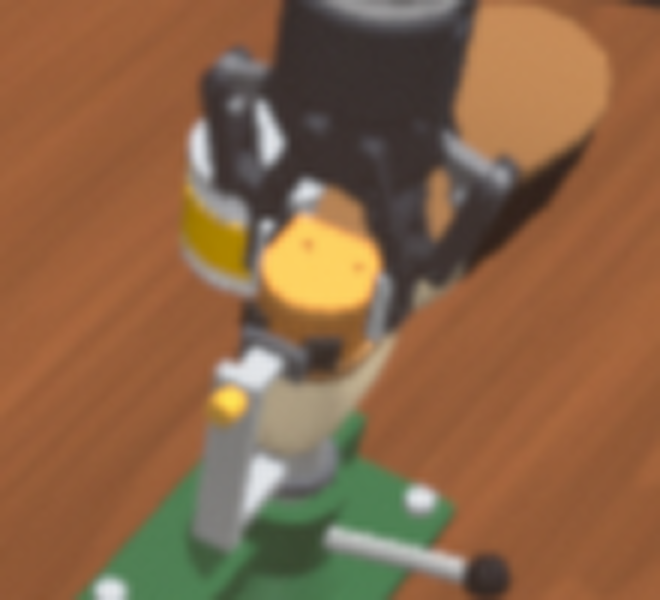

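Heel top is level (tilt under 0.5°) at 189.3 mm and seated in the cheeks (crop px 320,350). The push is eroding slightly, so I'll top it up and hold.

```bash
python3 -m crank '255 0 0 0.02 0; 255 0 0 0 0; 255 0 0 0 0; 255 0 0 0 0; 255 0 0 0 0; 255 0 0 0 0; 255 0 0 0 0; 255 0 0 0 0; 255 0 0 0 0; 255 0 0 0 0'>/dev/null; python3 ob.py; python3 -m crank '255 0 0 0.01 0; 255 0 0 0 0; 255 0 0 0 0; 255 0 0 0 0; 255 0 0 0 0; 255 0 0 0 0; 255 0 0 0 0; 255 0 0 0 0; 255 0 0 0 0; 255 0 0 0 0; 255 0 0 0 0; 255 0 0 0 0; 255 0 0 0 0; 255 0 0 0 0; 255 0 0 0 0'>/dev/null; python3 ob.py;  python3 -m crank '255 0 0 0 0; 255 0 0 0 0; 255 0 0 0 0; 255 0 0 0 0; 255 0 0 0 0; 255 0 0 0 0; 255 0 0 0 0; 255 0 0 0 0; 255 0 0 0 0; 255 0 0 0 0; 255 0 0 0 0; 255 0 0 0 0; 255 0 0 0 0; 255 0 0 0 0; 255 0 0 0 0'>/dev/null; python3 ob.py
```

```text
28.8 [0.54741 0.16919 0.15872] [-3.71  3.1  14.71] [ 0.353  1.019 -0.022] [ 3.1393e+00 -1.0000e-04  1.6058e+00]
30.3 [0.54741 0.1692  0.15856] [-4.28  3.22 15.91] [ 4.010e-01  1.065e+00 -1.000e-03] [ 3.1392e+00 -1.0000e-04  1.6058e+00]
31.8 [0.54743 0.16922 0.15854] [-3.52  2.58 14.54] [0.375 1.096 0.01 ] [ 3.1392e+00 -1.0000e-04  1.6059e+00]
```

```bash
python3 -c "
from rig import env
print(env.close_job())"; python3 ob.py
```

```text
the job is handed in; nothing more can be done
None
the job is handed in; nothing more can be done
```

The tan heel from the tray, the smallest of the three tan heels in view, is on the heel seat. Its lift is up, its breast is towards the toe and its back is in the gauge. I handed the job in at about 32 s with the fingers still gripping it at 80 N and pressing down.

**How it went:** I slid the heel back along the seat until the gauge pushed back. A first press to about 14 N showed a slight sideways bias, so I unloaded it, re-centred it between the cheeks and pressed again.

**Last checks:**
- **Push:** it read 12 to 16 N for about 8 s, and 14.5 N at the end. It sagged slightly to 12 N partway, so I topped it up. The heel's own weight adds about 1 N.
- **Sink:** the tool height puts the post about 4.5 mm down, which fits about 15 N.
- **Level and snug:** the heel's top measured level to within 0.5° (noisy depth), with a steady 2.5 to 3 N against the gauge.

**Imperfect or in disagreement:**
- About 3.5 to 4 N of sideways force and 0.14° of tool roll were left while pressing.
- The camera's estimate of the held heel's centre differed from the grasp-based one by about 2.5 mm. I relied on contact with the gauge instead.
- I did not take a last picture to check the other two heels, the tin and the hammer. The fingers stayed clear of all of them in the views I took.

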